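# Tip the water-cooled cylinder over so that its hose stub points up

### The job

I want to get at the hose stub: of the two engine cylinders standing on the wooden case, tip over the one with the stub, with a steady push of the fingertips against its stub side, so that it comes to lie flat on its opposite side on the case with the stub pointing straight up. Tip it about where it stands instead of shoving it along, do not knock it hard, and do not lift or carry it. Leave the other cylinder, the piston and the other loose things where they are.

Things in the scene. Friction and masses are not known exactly. Their poses are not given: they have to be found in the camera images.
- case: Closed flat wooden instrument case used as a work platform, fixed to the bench: 320 mm (its x) by 500 mm (its y), 58 mm high. Origin at the centre of its underside, so its flat top is 58 mm above the origin; z up.
- cylinder: Alloy engine cylinder WITH hose stub, loose, 0.7 to 1 kg, standing on end on the case. Block 80 (its x) by 110 (y) by 110 mm high: jacket 74 by 104 between two full-size flanges 14 mm thick; on top a liner spigot 72 mm across, 18 high, round the bore. Origin: centre of the underside, z up; -x is the stub side, facing the robot within 0.5 rad. Lying as wanted, its x points straight down.
- stub_end (a point): End of the hose stub (brass pipe, 19 to 23 mm in diameter, on a round 30 mm flange) on the cylinder: 72 mm from the block's centre in -x (32 mm proud of the flanges), 40 mm above the underside, 36 mm to the -y side of the middle: low down near one corner of the stub side.
- far_edge (a point): Middle of the cylinder's lower far edge (40 mm along its +x from the origin, on the underside): the edge about which it tips. The fall needs about 130 mm of free case beyond it, and has it at the start.
- flange_edge (a point): Middle of the upper flange's edge face on the stub side of the cylinder: 40 mm along -x from the origin, 103 mm up (the face covers 96 to 110 mm). Some 3 to 4 N along the cylinder's +x here start it tipping; pushed much lower it slides. This point rises as it tips: at the balance, about 35 degrees of tilt, it is 74 mm further on and 27 mm higher; then the cylinder falls over by itself.
- middle (a point): Middle of the cylinder's block, 55 mm above the origin along its z, within 5 mm of its centre of mass. It is 40 mm above the case's top when the cylinder lies as wanted.
- plain_cylinder: The other engine cylinder, same block and spigot without a stub, loose, standing on the case about 270 mm to one side of the first (either side). Origin at the centre of its underside. To be left alone.
- piston: Piston, 61 mm in diameter, 54 mm high, loose, standing crown up on the case between the two cylinders, towards the robot. Origin at the centre of its underside. To be left alone.
- socket: Steel wrench socket, 25 mm in diameter, 34 mm high, standing on the case near its far long edge, about midway between the cylinders. Origin at the centre of its underside. To be left alone.
- bore_gauge: Dial bore gauge, about 330 mm long, 24 mm high, lying on the bench to the right of the case. Origin near its middle, on the underside. To be left alone.
- wrench: Steel wrench, 190 mm long, lying on the bench to the left of the case. To be left alone.
- ring_carton: Small flat cardboard box, 85 by 85 by 30 mm, lying on the bench to the left of the case. To be left alone.

How it is judged (in metres and radians):
At the end, for the whole second after the job is handed in: The stub's cylinder lies at rest on the case, stub straight up within 6 degrees, block's middle 34 to 46 mm above the case's top, its tipping edge within 60 mm of where it stood; the plain cylinder is upright, and it and the piston within 20 mm of their starts (angle between cylinder's own x axis and vertical above 3.04 rad and z of middle in the frame of case between 0.092 and 0.104 m and distance of far_edge from where it was at the start of the episode below 0.06 m and linear speed of cylinder below 0.02 m/s and angular speed of cylinder below 0.1 rad/s and angle between plain_cylinder's own z axis and vertical below 0.1 rad and distance of each of plain_cylinder, piston from where it was at the start of the episode below 0.02 m); the robot touches nothing.
It fails at once if the cylinder is lifted: its lower far edge rises more than 25 mm above the case's top (z of far_edge in the frame of case above 0.083 m).
It fails at once if the cylinder is knocked: more than 40 N between the fingers and it (contact force between the fingers and cylinder above 40 N).
It fails at once if the plain cylinder, piston or socket is disturbed: moved more than 20 mm (distance of any of plain_cylinder, piston, socket from where it was at the start of the episode above 0.02 m).
It fails at once if the bore gauge, the wrench or the small carton is moved more than 20 mm (distance of any of bore_gauge, wrench, ring_carton from where it was at the start of the episode above 0.02 m).
It also fails if it takes over 35 s, if anything falls off the work surface, if the arm or the gripper's body presses on something with over 40 N, if the wrist force passes 120 N, or if a joint passes its speed limit or range.

### The arm

A 6-joint arm with a two-finger parallel gripper is mounted at the origin on the work surface. World frame = base frame: x ahead of the robot, y to its left, z up, the work surface at z = 0. Lengths are in mm, angles in rad, forces in N, time in s.
With the tool pointing down it reaches from about 400 to 925 mm from the base axis. Payload 12.5 kg.
Tool frame: the origin (TCP) lies midway between the tips of the shut fingers; the grasp point (between the pads) lies 19 mm behind it (env.grip_depth is the distance from the TCP to the grasp point, in mm); z points along the fingers, y is the line along which they close (so a half turn about z gives the same grasp; the last joint's range is limited). The gripper opens to 95 mm and grips with 3 to 60 N. Pads are 20 mm wide; open, the fingers measure 119 mm over their backs; the gripper's body (75 mm by 180 mm) begins 59 mm behind the grasp point.
Start: joints at [1.11, 0.491, 1.559, -0, 1.092, -0.106], TCP at [217.113, 586.1, 178.761] pointing down, gripper open.
Joint ranges: [-3.1, 3.1], [-0.84, 2.19], [0.05, 2.79], [-1.13, 4.28], [0.06, 2.93], [-2.69, 2.69]. Speed limits (rad/s): [2.22, 2.22, 2.79, 3.14, 3.14, 3.14].

### API

Orientations are given as [roll, pitch, yaw] about the fixed x, y, z axes, in that order (R = Rz(yaw) Ry(pitch) Rx(roll)).
In Python, from cell import monitor, viewer, order, env gives the robot as it stands.
- The arm moves only by the tool move_arm, never from a script. Its argument "moves" is one flat list of numbers, 4 for each row, row after row: the shift along the tool's x, y, z normalised to -1 to 1, where 1 is 0.15 m, then the turn about the tool's z normalised to -1 to 1, where 1 is pi/2 rad. A call has 1 to 10 rows; each row shifts and turns the commanded pose from where the row before left it, along the tool's axes as they then stand; what a row does not reach is not made up. A row lasts 1/8 s, in which the tool goes at most 62.5 mm and 10.7 degrees, less where a joint would pass 70% of its speed; a pose out of reach is approached as far as the arm can. A call with a number of a shift or a turn outside -1 to 1 is refused whole. A call with a gripper value outside its range is refused whole. "claw" is the finger opening in mm, from 0 to 95.1, set as the call begins (left out, the last holds). The fingers move at their own pace and stop on an object; the grip force is fixed at half the most. Time passes only in rows, so rows that do not move let the fingers close. It gives the time, the measured TCP pose, the force, the opening and the grip force at its end, in the units of the state.
- monitor.state(): the state, without advancing time (a new reading comes with each control period).
- viewer.read_camera(name): name is "scene" or "top" or "wrist"; returns the picture (400x640x3 uint8, red, green, blue); there is no depth.
- viewer.camera_info(name): a dict with "K" (3x3 intrinsics, pixels), "camera_from_world" (4x4, takes a point from world to camera coordinates). Camera axes: x right, y down, z forward; pixel columns grow to the right and rows downward; lengths in mm; the calibration is good to about 2 mm. The wrist camera is an equidistant fisheye: a pixel r from the principal point sees the ray r / f radians off the axis. A picture is of the moment at which its call begins: read the wrist's pose just before it. camera_info takes no time and is no camera call; for the wrist camera it gives the pose at the moment of the call.
- order.job_done(): hands the job in; it is judged then, once.
The state is a dict: "t": time; "joints": joint angles; "qvel": joint speeds; "tau": joint torques, N m; "eef_pos": TCP position; "tcp_rot": TCP orientation; "ft_force": force on the tool from outside, world axes, zero at the start; "moment": the same for the moment, N m; "opening": opening from 0.0 (shut) to 1.0 (fully open); "grip_force": force on a finger pad.
Only numpy, scipy, OpenCV 4.12 (cv2) and the standard library are available. Lean on these libraries where they do the work, as an engineer would, in place of code of your own. Each camera call takes 0.05 s, during which the arm holds its last target. There are 200 camera calls.

## Working session

There is one attempt and no reset: what is moved stays moved. The work goes in short steps, Python scripts to look and compute and a tool call to move; the robot and the scene stay as the last step left them, time stands still between calls to the robot, and variables do not carry over. Pictures are saved under pics/ and viewed, at most 10 in all, crops included, and the job is handed in when it is done.

Besides the shell and the picture viewer there is one more tool, called after ">>>" as name(argument=value, ...) on one line, values as JSON. move_arm: Moves the arm, as the interface text tells. Scaled input: -1 to 1 covers 0.15 m each way for a shift and pi/2 rad each way for a turn. Its arguments: {"type":"object","properties":{"moves":{"type":"array"},"claw":{"type":"number"}},"required":["moves"]}

```bash
mkdir -p pics; python3 - <<'E'
from cell import monitor, viewer, order, env
import cv2
for n in ("scene","top"):
    cv2.imwrite(f"pics/{n}0.png",viewer.read_camera(n)[:,:,::-1])
    i=viewer.camera_info(n);print(n,i["K"],i["camera_from_world"])
print(monitor.state())
E
```

```text
scene [[494.45899784   0.         319.39622516]
 [  0.         494.45899784 198.37074782]
 [  0.           0.           1.        ]] [[-6.05905526e-01  7.95531459e-01  2.86218589e-03  3.25344241e+02]
 [ 6.72500911e-01  5.14116418e-01 -5.32378468e-01 -3.67971241e+02]
 [-4.24995316e-01 -3.20646233e-01 -8.46501609e-01  1.73778465e+03]
 [ 0.00000000e+00  0.00000000e+00  0.00000000e+00  1.00000000e+00]]
top [[424.97360165   0.         320.06280349]
 [  0.         424.97360165 204.19451849]
 [  0.           0.           1.        ]] [[ 1.96486842e-02 -9.99797417e-01  4.36512516e-03  3.59968820e+01]
 [-9.77002916e-01 -2.01275012e-02 -2.12273847e-01  6.21084242e+02]
 [ 2.12318703e-01 -9.38382068e-05 -9.77200470e-01  1.27604287e+03]
 [ 0.00000000e+00  0.00000000e+00  0.00000000e+00  1.00000000e+00]]
{'t': 0.1, 'joints': array([ 1.11041969e+00,  4.91493316e-01,  1.55940557e+00,  6.70999718e-06,
        1.09169402e+00, -1.05575978e-01]), 'qvel': array([ 0.00123795, -0.00227262, -0.00118825, -0.002929  ,  0.00071323,
       -0.00050135]), 'tau': array([ 2.94759928e-03, -6.13628697e+01, -2.58605576e+01,  6.94456813e-02,
        4.70868743e-02, -3.93733455e-05]), 'eef_pos': array([216.9750956 , 585.85431713, 178.218031  ]), 'tcp_rot': array([-3.14059859e+00, -1.11325316e-04,  2.78678884e+00]), 'ft_force': array([ 0.50808029, -0.31939065, -0.20932428]), 'moment': array([-0.03359757,  0.04849148,  0.02333509]), 'grip_force': 0.0, 'opening': 1.0028497272024806}
```

View pics/scene0.png

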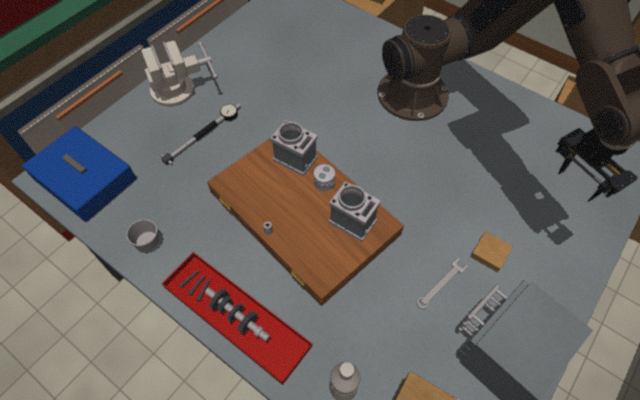

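View pics/top0.png

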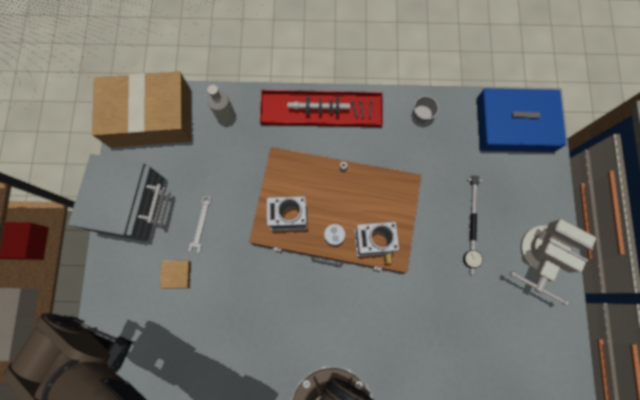

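The top view shows the brass stub on the right-hand cylinder, at about (388,258). I'll enlarge that area.

```bash
python3 - <<'E'
import cv2
a=cv2.imread("pics/top0.png")[205:280,315:415]
cv2.imwrite("pics/topc.png",cv2.resize(a,None,fx=8,fy=8,interpolation=cv2.INTER_CUBIC))
E
```

```text
(no output)
```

View pics/topc.png

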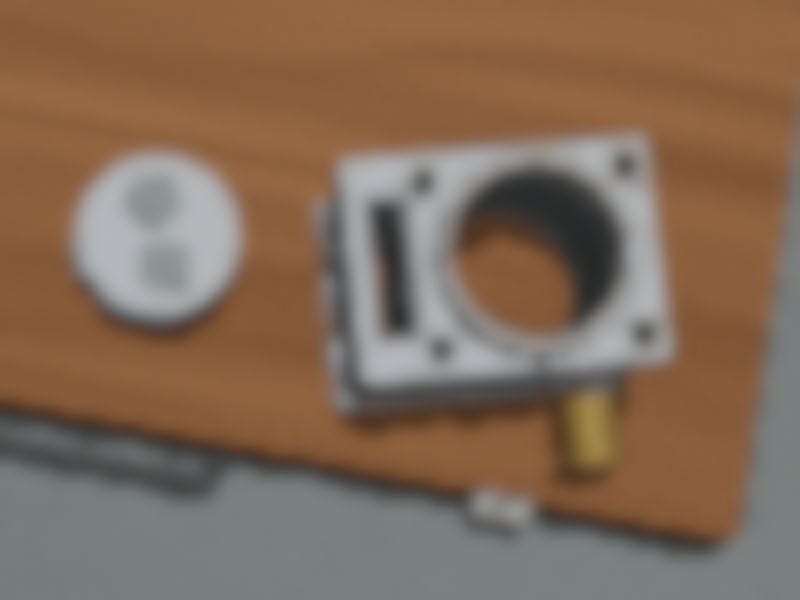

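```bash
cat > h.py <<'E'
import numpy as np
from cell import viewer
def ray(n,uv,z):
    i=viewer.camera_info(n);T=i["camera_from_world"];R=T[:3,:3];c=-R.T@T[:3,3]
    d=R.T@np.linalg.inv(i["K"])@[uv[0],uv[1],1]
    return c+d*(z-c[2])/d[2]
E
python3 - <<'E'
from h import *
f=lambda u,v,z:ray("top",((u+.5)/8-.5+315,(v+.5)/8-.5+205),z)[:2]
P=np.array([f(u,v,168) for u,v in((338,158),(648,135),(675,358),(360,392))])
print(P,P.mean(0))
d=P[[0,3]].mean(0)-P[[1,2]].mean(0);e=P[[0,1]].mean(0)-P[[2,3]].mean(0)
print("y",np.linalg.norm(d),np.arctan2(-d[0],d[1]),"x",np.linalg.norm(e),np.arctan2(e[1],e[0]))
yaw=(np.arctan2(-d[0],d[1])*110+np.arctan2(e[1],e[0])*80)/190
c=P.mean(0);X=np.array([np.cos(yaw),np.sin(yaw)]);Y=np.array([-X[1],X[0]])
print("yaw",yaw,"flange",c-40*X,"piston",f(157,238,112))
print("stub",f(588,465,98),"pred",c-72*X-36*Y)
# top plane of plain cylinder
E
```

```text
[[ 540.97223805  -58.73468549]
 [ 551.68063773 -170.80929125]
 [ 471.19399484 -178.98135861]
 [ 456.83846967  -66.66736942]] [ 505.17133507 -118.79817619]
y 112.89203013099514 0.1112376530388179 x 82.70314809423601 0.09751929691711082
yaw 0.10546150309283596 flange [ 465.39357155 -123.00882095] piston [518.67064528   4.24395952]
stub [ 438.29324239 -158.74335042] pred [ 437.36094102 -162.17732393]
```

>>> move_arm(moves=[0,0,-0.25,-0.098,0,0,-0.25,-0.098,0,0,-0.25,-0.098,0,0,0,0], claw=40)

```text
t: 0.6
eef_pos: [217.4, 586.8, 293.8]
tcp_rot: [3.138, 0.002, -3.033]
ft_force: [0.5, -0.1, -0.6]
opening: 0.637
grip_force: 0.0
```

>>> move_arm(moves=[-0.16,-0.268,0,0,-0.16,-0.268,0,0,-0.16,-0.268,0,0,-0.16,-0.268,0,0,-0.16,-0.268,0,0,-0.16,-0.268,0,0,-0.16,-0.268,0,0,-0.16,-0.268,0,0,-0.16,-0.268,0,0,0,0,0,0])

```text
t: 1.85
eef_pos: [471.5, 247.2, 289.8]
tcp_rot: [-3.141, -0.002, -3.04]
ft_force: [0.4, 0.8, 0.6]
opening: 0.42
grip_force: 0.0
```

>>> move_arm(moves=[0.066,-0.272,0,0,0.066,-0.272,0,0,0.066,-0.272,0,0,0.066,-0.272,0,0,0.066,-0.272,0,0,0.066,-0.272,0,0,0.066,-0.272,0,0,0.066,-0.272,0,0,0.066,-0.272,0,0,0,0,0,0])

```text
t: 3.1
eef_pos: [420.6, -126.3, 290.3]
tcp_rot: [3.141, -0.001, -3.038]
ft_force: [-0.7, 1.0, -0.8]
opening: 0.42
grip_force: 0.0
```

>>> move_arm(moves=[0,0,0.25,0,0,0,0.25,0,0,0,0.25,0,0,0,0.117,0,0,0,0,0])

```text
t: 3.72
eef_pos: [420.5, -123.6, 160.0]
tcp_rot: [3.14, -0.003, -3.034]
ft_force: [0.1, -0.3, 0.8]
opening: 0.419
grip_force: 0.0
```

```bash
python3 - <<'E'
from cell import viewer
import cv2
a=viewer.read_camera("top")[190:290,300:430,::-1]
cv2.imwrite("pics/t1.png",cv2.resize(a,None,fx=6,fy=6,interpolation=cv2.INTER_CUBIC))
E
```

```text
(no output)
```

View pics/t1.png

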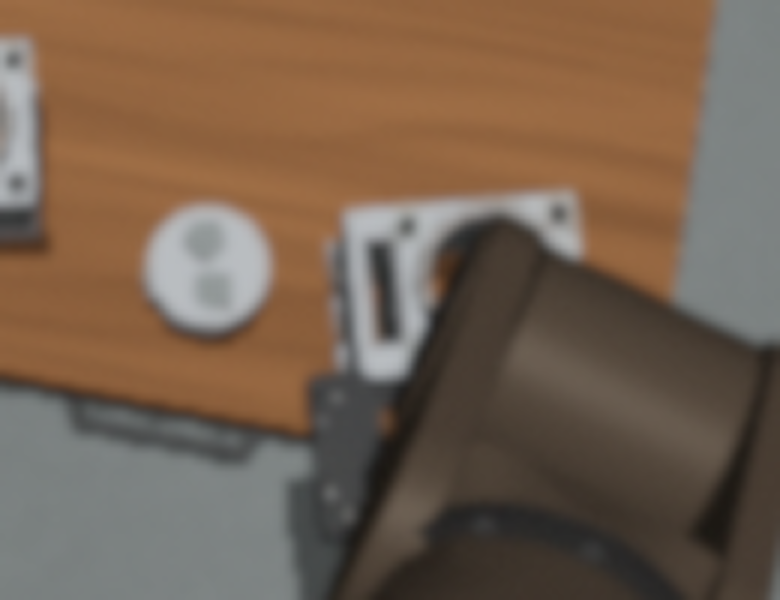

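>>> move_arm(moves=[-0.04,-0.027,0,0,-0.04,0,0,0,-0.03,0,0,0,-0.02,0,0,0,-0.017,0,0,0,-0.017,0,0,0,-0.017,0,0,0,-0.017,0,0,0])

```text
t: 4.78
eef_pos: [451.3, -126.0, 161.2]
tcp_rot: [3.141, 0.0, -3.035]
ft_force: [-0.1, -0.4, 1.2]
opening: 0.422
grip_force: 0.0
```

>>> move_arm(moves=[-0.012,0,0,0,-0.012,0,0,0,-0.012,0,0,0,-0.012,0,0,0,-0.012,0,0,0,-0.012,0,0,0])

```text
t: 5.52
eef_pos: [462.0, -124.9, 161.2]
tcp_rot: [3.141, 0.0, -3.035]
ft_force: [-0.0, 0.1, -0.1]
opening: 0.421
grip_force: 0.0
```

>>> move_arm(moves=[-0.012,0,0,0,-0.012,0,0,0,-0.012,0,0,0,-0.012,0,0,0])

```text
t: 6.02
eef_pos: [469.1, -124.1, 161.2]
tcp_rot: [3.142, -0.0, -3.035]
ft_force: [1.1, -0.3, -0.5]
opening: 0.421
grip_force: 0.0
```

```bash
python3 - <<'E'
from cell import viewer
import cv2
a=viewer.read_camera("top")[190:290,300:430,::-1]
b=viewer.read_camera("scene")[100:200,250:380,::-1]
cv2.imwrite("pics/t2.png",cv2.resize(cv2.vconcat([a,b]),None,fx=3,fy=3,interpolation=cv2.INTER_CUBIC))
E
```

```text
(no output)
```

View pics/t2.png

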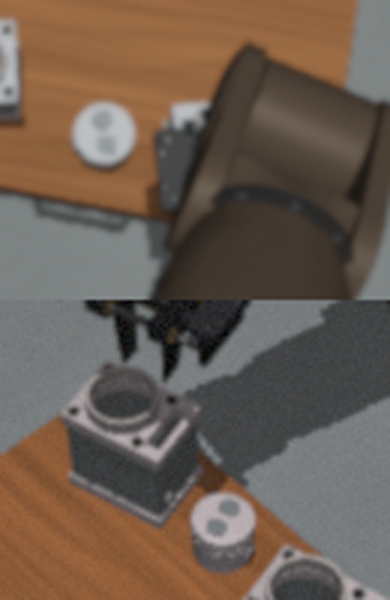

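```bash
python3 - <<'E'
from h import *
import cv2
from cell import monitor
im=viewer.read_camera("scene")[:,:,::-1]
i=viewer.camera_info("scene");T=i["camera_from_world"]
def pr(p):
    q=i["K"]@(T[:3,:3]@p+T[:3,3]);return ((q[:2]/q[2]-[260,90])*8+3.5)
print(monitor.state()["eef_pos"],monitor.state()["ft_force"])
p0=monitor.state()["eef_pos"]
x=np.array([.9944,.1055,0]);y=np.array([-.1055,.9944,0]);c=np.array([505.2,-118.8,168])
print("pred corners", [pr(c+a*x*40+b*y*55).round() for a,b in((-1,1),(1,1),(1,-1),(-1,-1))],"tips",pr(p0+25*y).round(),pr(p0-25*y).round())
cv2.imwrite("pics/s3.png",cv2.resize(im[90:165,260:360],None,fx=8,fy=8,interpolation=cv2.INTER_CUBIC))
E
```

```text
[ 469.07879409 -124.09147455  161.14518233] [-0.43982958 -0.11025065 -0.01279077]
pred corners [array([459., 360.]), array([340., 512.]), array([ 80., 384.]), array([203., 239.])] tips [380. 344.] [264. 289.]
```

View pics/s3.png

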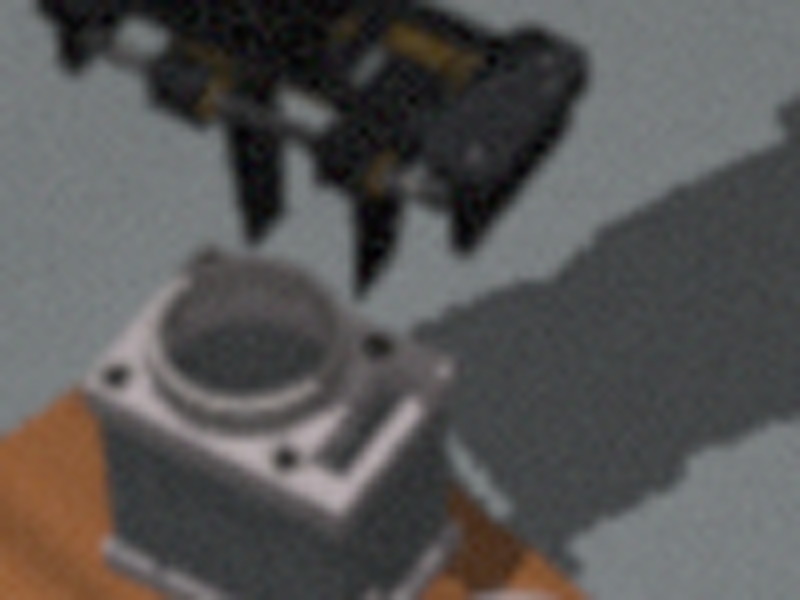

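The open fingertips end at (260,242) and (365,297). That is above and behind the flange's back edge at about y=326, so this gripper's tips retract as it opens. I'll back off and close the fingers, since the TCP is defined with them shut.

>>> move_arm(moves=[0.07,0,0,0,0.09,0,0,0,0,0,0,0,0,0,0,0,0,0,0,0,0,0,0,0,0,0,0,0,0,0,0,0], claw=0)

```text
t: 7.18
eef_pos: [445.2, -126.6, 161.1]
tcp_rot: [3.141, -0.0, -3.034]
ft_force: [1.1, 0.3, -0.1]
opening: 0.006
grip_force: 0.0
```

```bash
python3 - <<'E'
from h import *
import cv2
from cell import monitor
p0=monitor.state()["eef_pos"]
im=viewer.read_camera("scene")[:,:,::-1]
i=viewer.camera_info("scene");T=i["camera_from_world"]
q=i["K"]@(T[:3,:3]@p0+T[:3,3]);print(p0,(q[:2]/q[2]-[260,90])*8+3.5)
cv2.imwrite("pics/s4.png",cv2.resize(im[90:165,260:360],None,fx=8,fy=8,interpolation=cv2.INTER_CUBIC))
E
```

```text
[ 445.18697362 -126.62646113  161.11400869] [357.0395276  272.93087911]
```

View pics/s4.png

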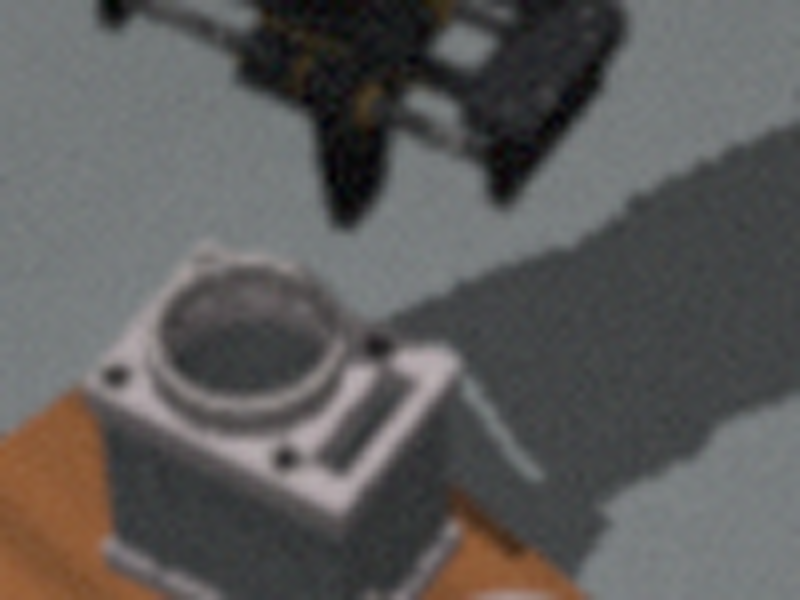

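The shut tip appears at (347,228), but the reported TCP projects to (357,273). I'll take a wrist picture to settle the offset.

```bash
cat >> h.py <<'E'
def fish(i,p):
    T=np.array(i["camera_from_world"]);K=np.array(i["K"]);q=T[:3,:3]@p+T[:3,3]
    r=np.hypot(q[0],q[1]);th=np.arctan2(r,q[2]);return np.array([K[0,2]+K[0,0]*th*q[0]/r,K[1,2]+K[1,1]*th*q[1]/r])
E
python3 - <<'E'
from h import *
import cv2
from cell import monitor
p0=monitor.state()["eef_pos"]
i=viewer.camera_info("wrist")
im=viewer.read_camera("wrist")[:,:,::-1]
print(i)
x=np.array([.9944,.1055,0]);y=np.array([-.1055,.9944,0]);c=np.array([505.2,-118.8,168])
print("tcp",fish(i,p0),"tcp+28z",fish(i,p0+[0,0,28]),"corners",[fish(i,c+a*x*40+b*y*55).round(1) for a,b in((-1,1),(1,1),(1,-1),(-1,-1))],"piston",fish(i,np.array([518.7,4.2,112])))
cv2.imwrite("pics/w1.png",im)
E
```

```text
{'K': array([[309.70691629,   0.        , 320.51728264],
       [  0.        , 309.70691629, 199.86737388],
       [  0.        ,   0.        ,   1.        ]]), 'camera_from_world': array([[-1.07649961e-01,  9.94188388e-01, -9.67019136e-04,
         1.73916354e+02],
       [ 9.66777739e-01,  1.04908686e-01,  2.33098630e-01,
        -4.38638359e+02],
       [ 2.31845400e-01,  2.41581659e-02, -9.72452618e-01,
         2.70335307e+02],
       [ 0.00000000e+00,  0.00000000e+00,  0.00000000e+00,
         1.00000000e+00]])}
tcp [320.4243666  223.02156479] tcp+28z [320.36638875 237.10494376] corners [array([400.2, 253.2]), array([389.4, 341.4]), array([254.4, 341.3]), array([244.5, 253. ])] piston [443.71562049 290.01460181]
```

View pics/w1.png

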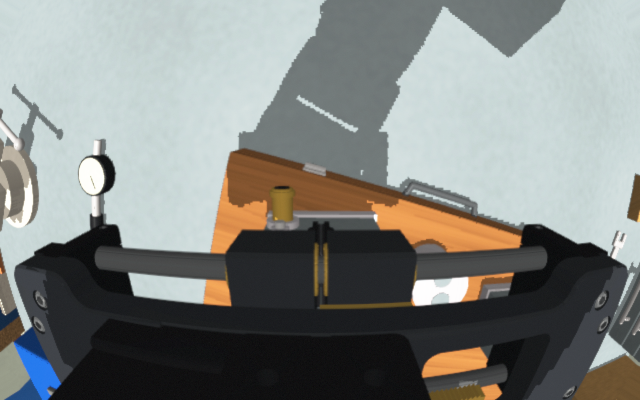

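```bash
python3 - <<'E'
from h import *
i=viewer.camera_info("wrist")
x=np.array([.9944,.1055,0]);y=np.array([-.1055,.9944,0]);c=np.array([505.2,-118.8,0])
for n,d in dict(stubtop=(-72,-36,109),stubend=(-72,-36,98),low=(-40,55,72),lowb=(-40,55,58),piston=None).items() if 0 else dict(stubtop=(-72,-36,109),stubend=(-72,-36,98),low=(-40,55,72),lowb=(-40,55,58)).items():
    print(n,fish(i,c+d[0]*x+d[1]*y+[0,0,d[2]]))
# case near right corner: from top image crop (735,540) at z=58
p=ray("top",((735.5)/8-.5+315,(540.5)/8-.5+205),58);print("case corner",p,fish(i,p),"seen 232,151")
q=ray("scene",(347.5/8-.5+260,228.5/8-.5+90),161);print("scene tip at z161",q)
for z in (161,175,188): print(z,ray("scene",(347.5/8-.5+260,228.5/8-.5+90),z))
E
```

```text
stubtop [279.92925459 191.20158514]
stubend [281.5240533  188.64222524]
low [377.10110828 215.23769788]
lowb [374.76722815 211.46417909]
case corner [ 413.97623674 -221.36188697   58.        ] [231.49293397 152.68263522] seen 232,151
scene tip at z161 [ 430.31250166 -143.0791816   161.        ]
161 [ 430.31250166 -143.0791816   161.        ]
175 [ 439.78026468 -135.14792544  175.        ]
188 [ 448.57175891 -127.78318758  188.        ]
```

>>> move_arm(moves=[0.02,0,0.08,0,0,0,0.087,0,-0.02,0,0,0,-0.02,0,0,0,-0.015,0,0,0,-0.012,0,0,0,-0.012,0,0,0,-0.012,0,0,0])

```text
t: 8.28
eef_pos: [455.9, -125.5, 136.2]
tcp_rot: [3.142, 0.0, -3.035]
ft_force: [-0.4, -0.2, 0.5]
opening: 0.007
grip_force: 0.0
```

```bash
python3 - <<'E'
from cell import env,monitor
print(env.grip_depth,[a for a in dir(env) if a[0]!='_'],monitor.state()["ft_force"])
E
```

```text
18.8 ['IKError', 'grip_depth'] [-0.42076448 -0.232921    0.46873909]
```

>>> move_arm(moves=[-0.01,0,0,0,-0.01,0,0,0,-0.01,0,0,0,-0.01,0,0,0])

```text
t: 8.78
eef_pos: [461.0, -124.8, 136.2]
tcp_rot: [3.141, -0.002, -3.034]
ft_force: [-6.2, -0.6, 4.7]
opening: 0.001
grip_force: 3.1
```

>>> move_arm(moves=[-0.01,0,-0.012,0,-0.0135,0,-0.01,0,-0.0135,0,-0.01,0,-0.0135,0,-0.009,0])

```text
t: 9.28
eef_pos: [469.4, -124.1, 142.3]
tcp_rot: [3.142, 0.0, -3.035]
ft_force: [-1.5, -0.9, -0.4]
opening: 0.004
grip_force: 0.8
```

>>> move_arm(moves=[-0.0135,0,-0.008,0,-0.0135,0,-0.008,0,-0.0135,0,-0.008,0,-0.0135,0,-0.007,0])

```text
t: 9.78
eef_pos: [477.4, -123.2, 147.0]
tcp_rot: [3.142, 0.0, -3.035]
ft_force: [-2.1, -0.2, -0.8]
opening: 0.004
grip_force: 0.7
```

```bash
python3 - <<'E'
from cell import viewer
import cv2
im=viewer.read_camera("scene")[:,:,::-1]
cv2.imwrite("pics/s5.png",cv2.resize(im[90:165,260:360],None,fx=8,fy=8,interpolation=cv2.INTER_CUBIC))
E
```

```text
(no output)
```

View pics/s5.png

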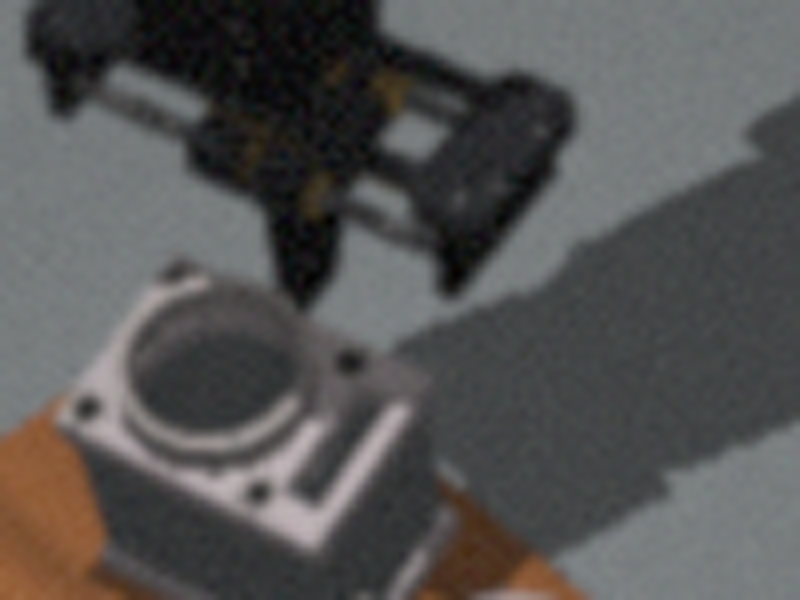

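The top flange's corners have moved forward and down, so the cylinder is tipping. The fingertip is at its back edge at (300,308).

>>> move_arm(moves=[-0.014,0,-0.006,0,-0.014,0,-0.006,0,-0.014,0,-0.006,0,-0.014,0,-0.005,0,-0.014,0,-0.005,0,-0.014,0,-0.005,0,-0.014,0,-0.005,0,-0.014,0,-0.005,0,-0.014,0,-0.004,0,-0.014,0,-0.004,0])

```text
t: 11.08
eef_pos: [498.4, -121.0, 154.6]
tcp_rot: [3.142, 0.0, -3.035]
ft_force: [-1.1, -0.4, -0.7]
opening: 0.006
grip_force: 0.5
```

>>> move_arm(moves=[-0.014,0,-0.004,0,-0.014,0,-0.004,0,-0.014,0,-0.004,0,-0.014,0,-0.004,0,-0.014,0,-0.003,0,-0.014,0,-0.003,0,-0.014,0,-0.003,0,-0.014,0,-0.003,0,-0.014,0,-0.002,0,-0.014,0,-0.002,0])

```text
t: 12.32
eef_pos: [519.2, -118.7, 159.4]
tcp_rot: [3.142, 0.0, -3.035]
ft_force: [-1.1, 0.2, -0.1]
opening: 0.005
grip_force: 0.2
```

>>> move_arm(moves=[-0.014,0,-0.002,0,-0.014,0,-0.002,0,-0.014,0,-0.001,0,-0.014,0,-0.001,0,-0.014,0,0,0])

```text
t: 12.95
eef_pos: [529.7, -117.6, 160.3]
tcp_rot: [3.142, 0.0, -3.035]
ft_force: [-1.4, 0.0, 0.3]
opening: 0.008
grip_force: 0.1
```

>>> move_arm(moves=[-0.014,0,0,0,-0.014,0,0,0,-0.014,0,0,0,0,0,-0.05,0,0,0,-0.1,0,0,0,-0.1,0])

```text
t: 13.7
eef_pos: [535.9, -117.0, 199.2]
tcp_rot: [-3.141, 0.001, -3.035]
ft_force: [-0.1, -0.1, -0.3]
opening: 0.003
grip_force: 0.0
```

```bash
python3 - <<'E'
from cell import viewer,monitor
import cv2
im=viewer.read_camera("scene")[:,:,::-1]
cv2.imwrite("pics/s6.png",cv2.resize(im[90:190,230:360],None,fx=6,fy=6,interpolation=cv2.INTER_CUBIC))
E
```

```text
(no output)
```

View pics/s6.png

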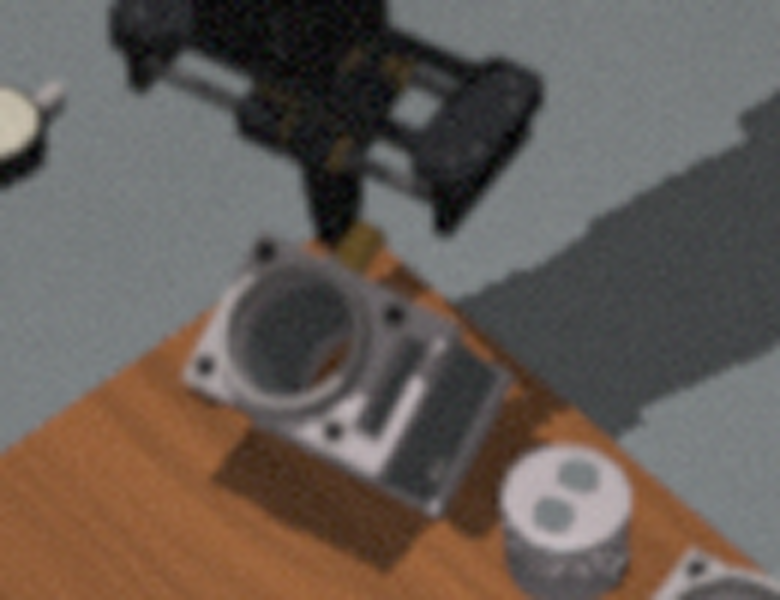

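The cylinder is past about 35° of tilt, with the finger clear of it. I'll let it settle, then check the stub's brass colour numerically, since my picture views are used up.

>>> move_arm(moves=[0,0,0,0,0,0,0,0,0,0,0,0,0,0,0,0,0,0,0,0,0,0,0,0])

```text
t: 14.5
eef_pos: [535.8, -116.9, 197.7]
tcp_rot: [3.141, -0.0, -3.035]
ft_force: [-0.1, -0.3, -0.4]
opening: 0.004
grip_force: 0.0
```

```bash
cat > chk.py <<'E'
from h import *
import cv2,sys
from cell import monitor
i=viewer.camera_info("scene");T=i["camera_from_world"]
def pr(p):
    q=i["K"]@(T[:3,:3]@p+T[:3,3]);return (q[:2]/q[2]).round(1)
im=viewer.read_camera("scene");cv2.imwrite(sys.argv[1],im[:,:,::-1])
h=cv2.cvtColor(im,cv2.COLOR_RGB2HSV);m=((h[...,0]>18)&(h[...,0]<32)&(h[...,1]>110)&(h[...,2]>60)).astype(np.uint8)
n,l,s,c=cv2.connectedComponentsWithStats(m)
print([(c[k].round(1).tolist(),int(s[k,4])) for k in range(1,n) if s[k,4]>5 and 230<c[k][0]<370 and 90<c[k][1]<200])
x=np.array([.9944,.1055,0]);y=np.array([-.1055,.9944,0]);f=np.array([505.2,-118.8,58])+40*x
for t in (0,35,60,90):
    a=np.radians(t);R=lambda dx,dy,dz:f+y*dy+x*(dx*np.cos(a)+dz*np.sin(a))+np.array([0,0,-dx*np.sin(a)+dz*np.cos(a)])
    print(t,"stub mid",pr(R(-98,-36,40)),"end",pr(R(-112,-36,40)),"top corners",[pr(R(dx,dy,110)).tolist() for dx,dy in((-80,55),(0,55),(0,-55),(-80,-55))])
print(monitor.state()["ft_force"])
E
python3 chk.py pics/s7.png
python3 - <<'E'
import cv2,numpy as np
a=cv2.imread("pics/s6.png");b=cv2.imread("pics/s7.png")
a=cv2.resize(a,(130,100),interpolation=cv2.INTER_AREA).astype(int);b=b[90:190,230:360].astype(int)
d=cv2.blur(np.abs(a-b).sum(2).astype(np.float32),(3,3))>80
ys,xs=np.nonzero(d);print("changed",d.sum(),(xs.min()+230,xs.max()+230,ys.min()+90,ys.max()+90) if d.any() else "")
E
```

```text
[]
0 stub mid [294.7 133.3] end [297.1 130.3] top corners [[317.0, 134.6], [302.1, 153.5], [269.6, 137.6], [285.0, 119.4]]
35 stub mid [286.5 131.8] end [288.5 127.4] top corners [[302.3, 147.2], [290.1, 173.4], [257.6, 156.9], [269.3, 131.1]]
60 stub mid [278.  138.1] end [279.1 133.8] top corners [[291.1, 164.2], [284.5, 188.6], [252.4, 171.9], [258.0, 147.5]]
90 stub mid [267.5 152.4] end [267.1 149.4] top corners [[281.0, 187.4], [282.8, 202.7], [251.6, 186.2], [248.4, 170.5]]
[0.66097598 0.24509781 0.33122275]
changed 1111 (np.int64(261), np.int64(314), np.int64(122), np.int64(184))
```

```bash
python3 - <<'E'
import cv2,numpy as np
a=cv2.imread("pics/scene0.png");b=cv2.imread("pics/s7.png")
for n,(x0,x1,y0,y1) in dict(front_low=(248,285,175,200),top=(270,318,120,155)).items():
    print(n,np.abs(a[y0:y1,x0:x1].astype(int)-b[y0:y1,x0:x1]).sum(2).mean())
h=cv2.cvtColor(b,cv2.COLOR_BGR2HSV)
m=(h[...,0]>=18)&(h[...,0]<35)&(h[...,1]>90)
ys,xs=np.nonzero(m[110:205,240:325]);print(list(zip(xs+240,ys+110))[:40])
# brightness map
g=cv2.cvtColor(b,cv2.COLOR_BGR2GRAY);A=cv2.cvtColor(a,cv2.COLOR_BGR2GRAY)
for G in(A,g):
    for y in range(114,206,4): print(' '.join('%3d'%G[y,x] for x in range(244,326,4)))
    print()
E
```

```text
front_low 16.137297297297298
top 78.96607142857142
[(np.int64(276), np.int64(111)), (np.int64(277), np.int64(112)), (np.int64(287), np.int64(112)), (np.int64(315), np.int64(112)), (np.int64(276), np.int64(113)), (np.int64(286), np.int64(114)), (np.int64(285), np.int64(115)), (np.int64(286), np.int64(115)), (np.int64(284), np.int64(116)), (np.int64(285), np.int64(116)), (np.int64(286), np.int64(116)), (np.int64(285), np.int64(117)), (np.int64(286), np.int64(117)), (np.int64(285), np.int64(118)), (np.int64(286), np.int64(118)), (np.int64(309), np.int64(121))]
115 117 116 118 117 115 119 113 112 117 119 117 120 118 118 117 118 117 114 119 116
111 117 117 114 112 114 115 117 116 118 115 115 118 116 118 115 119 120 120 121 118
117 114 119 116 114 117 117 118 118 115 122 133 134 131 118 120 122 120 125 119 120
120 114 115 116 118 118 117 116 117 140  72  78  94  75 130 121 119 121 120 120 118
113 113 115 118 113 115 116 120 137  84  73  67  66  77  82 165 131 119 119 119 119
117 116 120 116 121 120 116 129 158 104  53  56  61  60  92 153  99 165 138 121 120
115 118 117 117 115 117 111 124 
[... 2628 characters left out ...]
  66  68  60  58 179 176 132
100 104 106 110 112 108 103 106 104 101  97  80  62  76  90  71  58  57 179 122 139
 96  98 107 105 107 111 110  96 108 106 104 100 109 110 102 103  58  92 137 163 156
102  98 100 107 105 102 107 113 103 103 100 101  99 105 108 105 107  99  85  99 113
 98 106 101 103 101 107 102 108 110 103 101  98  99 100 106 109 105 108  79  84  83
104  98 102 102 100 101 107 102 105 112 109 109 104  98  97 104 110 104 107  94  91
100 102  99 103 103 104 103 106 104 101 108 109 107 103  98  97 106 108  97 109 100
102  97 102 104  97 103 104 100 109 107 102 108 109 107 102 101  98 102 114 104 108
 98 100 104 104 104  98 102 107  98 105 107 103 107 104 105 104 102 100 104 112 102
```

It rocked back upright near the balance point because I withdrew too early. Nothing else was disturbed. I'll push again, this time through the balance point.

>>> move_arm(moves=[0,0,-0.1,0,0.2,0,0,0,0.2,0,0,0,0.2,0,0,0,0,0,0.2,0,0,0,0.2,0,0,0,0.11,0,0,0,0,0])

```text
t: 15.55
eef_pos: [446.2, -126.5, 136.3]
tcp_rot: [3.141, -0.001, -3.035]
ft_force: [-0.1, -0.1, 1.1]
opening: 0.003
grip_force: 0.0
```

>>> move_arm(moves=[-0.03,0,0,0,-0.025,0,0,0,-0.012,0,0,0,-0.012,0,0,0,-0.012,0,-0.005,0,-0.012,0,-0.01,0,-0.0135,0,-0.01,0,-0.0135,0,-0.01,0,-0.0135,0,-0.01,0])

```text
t: 16.68
eef_pos: [467.8, -124.2, 143.1]
tcp_rot: [3.141, -0.0, -3.035]
ft_force: [-2.4, -1.0, -1.9]
opening: 0.006
grip_force: 0.8
```

>>> move_arm(moves=[-0.02,0,-0.01,0,-0.02,0,-0.009,0,-0.02,0,-0.009,0,-0.02,0,-0.008,0,-0.02,0,-0.008,0,-0.02,0,-0.007,0,-0.02,0,-0.007,0,-0.02,0,-0.006,0,-0.02,0,-0.006,0,-0.02,0,-0.006,0])

```text
t: 17.92
eef_pos: [497.8, -121.1, 154.6]
tcp_rot: [-3.142, 0.0, -3.035]
ft_force: [-2.4, -0.4, 3.8]
opening: 0.004
grip_force: 1.5
```

>>> move_arm(moves=[-0.02,0,-0.004,0,-0.02,0,-0.004,0,-0.02,0,-0.004,0,-0.02,0,-0.003,0,-0.02,0,-0.003,0,-0.02,0,-0.002,0,-0.02,0,-0.002,0,-0.02,0,-0.001,0,-0.02,0,-0.001,0,-0.02,0,0,0])

```text
t: 19.18
eef_pos: [527.5, -117.8, 157.9]
tcp_rot: [3.141, 0.0, -3.035]
ft_force: [0.6, -0.4, 1.2]
opening: 0.005
grip_force: 0.5
```

Now on through the balance point, gently.

>>> move_arm(moves=[-0.016,0,0,0,-0.016,0,0,0,-0.016,0,0,0,-0.016,0,0,0,-0.016,0,0,0,-0.016,0,0,0,-0.016,0,0,0,-0.016,0,0,0,0,0,0,0])

```text
t: 20.3
eef_pos: [546.5, -115.7, 157.9]
tcp_rot: [3.141, -0.0, -3.035]
ft_force: [-0.7, -0.2, 0.4]
opening: 0.004
grip_force: 0.0
```

```bash
python3 chk.py pics/s8.png; python3 - <<'E'
import cv2,numpy as np
b=cv2.imread("pics/s8.png");g=cv2.cvtColor(b,cv2.COLOR_BGR2GRAY)
for y in range(114,212,4): print(' '.join('%3d'%g[y,x] for x in range(240,322,4)))
E
```

```text
[]
0 stub mid [294.7 133.3] end [297.1 130.3] top corners [[317.0, 134.6], [302.1, 153.5], [269.6, 137.6], [285.0, 119.4]]
35 stub mid [286.5 131.8] end [288.5 127.4] top corners [[302.3, 147.2], [290.1, 173.4], [257.6, 156.9], [269.3, 131.1]]
60 stub mid [278.  138.1] end [279.1 133.8] top corners [[291.1, 164.2], [284.5, 188.6], [252.4, 171.9], [258.0, 147.5]]
90 stub mid [267.5 152.4] end [267.1 149.4] top corners [[281.0, 187.4], [282.8, 202.7], [251.6, 186.2], [248.4, 170.5]]
[-0.06050913  0.40744126 -0.05881058]
123 121 125  18  44 117 101  35  12  20  23  22  28  42  51  38  26  44  46 112 127
122 121 125  83 116  84  59 112  25  28  20  22  15  28  95  58  43  40  48  35 129
124 122 122 122 121 123 125  62  34  38  24  24  24  34 129  87  45  44  44  53 124
122 125 123 119 122 122 125 114  42  35  32  36  24  57  38  40  43  38  24 105 131
122 123 122 125 123 121 122 125 128 119  22  55  47  85  87  42  53  30  72 128 128
122 123 124 124 120 124 124 126 122 102  29  21  40  93  65  33  30  48 129 126  88
121 124 125 124 127 126 125 120  94  82  45  18  65  69  55  18  25 130 
[... 823 characters left out ...]
  59  64  60  52  74 141 166
 99 103 102 101 102 108  62  65  61  61  66 120  69  54  65 111  76  79 100  79 100
105 102 102 101 104 106  97  65  62  63  60  55  53  59 100 107 112 106 111  76  85
101 103 104 101 103 106 106 107  98 103  85  60  62  96  98 100 104 113  98 108  97
101 102 103 101 100  98 104 100 108 108 103 110  88 106 105  98  95 104 110 102 109
 95 101 102 102  99 100 107 105 101 107 109  99 109 107 106 106 101  98 100 114 102
 98  97 104 101 108 100 100 101 108 102 107 110 103 108 106 107 103 104  97 104 114
103 103  98 100  96 105 103 103 104 107 101 104 109 108 106 107 106 101 102  98 101
 95  98 105 101 103 101 104 101 102 102 107 100 104 110 108 105 101 105 104  95 102
```

>>> move_arm(moves=[-0.016,0,0,0,-0.016,0,0,0,-0.016,0,0,0,-0.016,0,0,0,0,0,0,0,0,0,0,0])

```text
t: 21.1
eef_pos: [555.9, -114.7, 158.0]
tcp_rot: [3.141, -0.0, -3.035]
ft_force: [-0.4, -0.6, -0.4]
opening: 0.003
grip_force: 0.0
```

```bash
python3 chk.py pics/s9.png|tail -2; python3 - <<'E'
import cv2,numpy as np
b=cv2.imread("pics/s9.png");g=cv2.cvtColor(b,cv2.COLOR_BGR2GRAY)
for y in range(130,212,4): print(' '.join('%3d'%g[y,x] for x in range(240,322,4)))
E
```

```text
90 stub mid [267.5 152.4] end [267.1 149.4] top corners [[281.0, 187.4], [282.8, 202.7], [251.6, 186.2], [248.4, 170.5]]
[-0.47068963  0.22017706 -0.30573497]
121 120 120 122 123 119 122 120  62  26  22  53  82  66  40  43  48  22  72 127 129
126 124 123 125 120 124 124 127 120  87  23  19  54  99  26  41  29  45 130 129 106
126 123 122 122 125 123 128 115  95  93  15  16  96  96  49  14   9 127 127  73  69
127 125 122 123 124 127 110 103  91  94  25  33  65  55  55  22  43  76  69  73  71
124 125 125 122 118 105 100  93  94  88  51  51  44  66  99  50  59  56  63  71  71
129 125 127 108  90 101  97  63  90  96  72  61  52  56  74  96  54  53  55  58  67
128 120 101 110  98  88  83  84 106  71  90  97  74  51  49  89  93  55  60  58  57
116 107  99 103 111  74 155  74 140  77  69  73  96  97  73  51  89  86  52  61  62
107 107 108  95 106 134 125 102 120 121 109  67  67  73  92 129  55  84  53  53  61
103 108 107 114 122 122 119 122 122 121 122  70  68  97  75  69  52  50  48 105 178
100 104 127 171 138 124 120 125 123 123 123 128 124 124  53  75  59  57  54 181 176
 97 101  88 128 175 175 127 123 126 120 125 127 125  62  57  73  58  58  64 180 122
103  98 100  96 142 141 178 172 129 125 125 125  85  53  83  73  59  52  73 139 165
102 105  98 115 159 163 145 148 180 165 127 110  50  54  67  83  59  65 102  78  99
103 101  98  78  90 120 151 135  53 160 179  54  52  52  96 108 106 104 110  80  87
106 102 101 112  91  92 103 121  90  73  78  61  53  97  98 100 105 115 103 108  91
102 100 102  93 137 111  82  87  76  75  87  60  87 108 105  97  98 106 113  99 108
 98 101  99 103 102  91 115  69  48 122  91  72 107 109 110 106  98  96 102 115  99
 97  97 102  98 104 102 101  75 102  96  89 103 104 105 107 106 103 100 100 105 111
100  98  99 103  99 104 100 101 109 107 102 104 109 109 104 106 106 105  99  99 108
 90  99 102 100  99 100 103 100 103 107 108  99 103 109 106 105 101 107 105  98 100
```

The cylinder is lying down: the bright flange face now points up. I'll retract straight up, then back.

>>> move_arm(moves=[0,0,-0.1,0,0,0,-0.3,0,0,0,-0.3,0,0,0,-0.2,0,0.1,0.3,0,0,0.1,0.4,0,0,0.1,0.4,0,0,0,0.4,0,0,0,0.4,0,0,0,0,0,0])

```text
t: 22.4
eef_pos: [479.9, 167.0, 294.1]
tcp_rot: [3.141, 0.001, -3.03]
ft_force: [-0.5, 0.3, -0.4]
opening: 0.005
grip_force: 0.0
```

```bash
python3 - <<'E'
from h import *
import cv2
im=viewer.read_camera("top");cv2.imwrite("pics/t9.png",im[:,:,::-1])
a=cv2.imread("pics/top0.png").astype(int);b=im[:,:,::-1].astype(int)
D=np.abs(a-b).sum(2)
for n,(x0,x1,y0,y1) in dict(plain=(262,312,190,235),piston=(322,347,222,248),socket=(336,352,158,174),gauge=(462,484,172,275)).items(): print(n,D[y0:y1,x0:x1].mean().round(1))
i=viewer.camera_info("top");T=i["camera_from_world"]
def pr(p):
    q=i["K"]@(T[:3,:3]@p+T[:3,3]);return (q[:2]/q[2]).round(1).tolist()
x=np.array([.9944,.1055,0]);y=np.array([-.1055,.9944,0]);f=np.array([505.2,-118.8,58])+40*x
print("pred stub end",pr(f+40*0*x-36*y+x*40+[0,0,112]),"face corners",[pr(f+d*x+e*y+[0,0,80]) for d,e in((0,55),(110,55),(110,-55),(0,-55))])
h=cv2.cvtColor(im,cv2.COLOR_RGB2HSV);m=(h[...,0]>=18)&(h[...,0]<32)&(h[...,1]>110)
ys,xs=np.nonzero(m[170:270,340:420]);print("brass",len(xs),np.median(xs)+340,np.median(ys)+170)
g=cv2.cvtColor(im,cv2.COLOR_RGB2GRAY);s=h[...,1]
for yy in range(184,262,3): print(yy,' '.join('%3d'%s[yy,xx] for xx in range(346,412,3)))
E
```

```text
plain 109.6
piston 21.4
socket 19.3
gauge 20.2
pred stub end [387.0, 208.6] face corners [[356.3, 226.6], [352.5, 190.6], [388.8, 187.6], [393.2, 223.5]]
brass 19 386.0 209.0
184 145 143 143 144 144 126  58  25  15  10  11  13  35 136 140 144 145 145 145 146 144 145
187 144 145 137 120 110  37   5   3   3   1   0   3   2  13  22 135 144 144 144 144 143 144
190 143 143  51   3   4   9   9   9   9   9   9   9   9  10   1 128 144 143 144 144 143 143
193 143 144  23  10  10   9  10  10  10  10  10  11  11  11  35 142 145 145 145 144 145 145
196 144 140  44  11  10   9  10  10  10  11  11  12  11  11  29 141 144 144 143 144 145 145
199 143 141  86  11  12  10   9  10  12  11  11  11   9  10   7 139 145 142 144 145 145 145
202 143 144 130  12  12  12  10  10   9   9  10  11   6   6  10 133 143 143 144 144 144 144
205 142 141 135  11  10  10  10  10  10   9  10  11   8  97 104 137 144 143 143 143 142 143
208 143 144 136  11  10  10  10  10  11   9   9  10  16 115 105 139 144 142 141 143 141 142
211 144 144 141   8   9  10  10  10  10  10  10   9   2 112  71  93 143 143 143 142 141 142
214 1
[... 766 characters left out ...]
 144 144 143 145 144 144 145 143 145 145 145 143 143 144
241 146 144 146 145 145 146 145 146 144 144 143 144 145 146 146 145 145 145 142 143 145 141
244 145 146 146 146 145 145 144 145 144 145 144 143 144 145 146 147 146 145 146 146 146 139
247 145 145 146 145 144 144 144 146 145 145 147 144 146 144 145 146 147 147 146 145 146 130
250 145 145 145 146 144 143 144 146 144 144 144 145 144 144 146 145 145 146 146 145 145 117
253 144 144 144 143 145 143 145 145 146 146 143 145 145 146 145 144 145 145 146 145 144  99
256 144 144 144 144 144 144 142 143 145 143 143 145 143 144 145 145 144 143 143 145 145  75
259 146 144 146 146 145 144 144 144 146 144 145 143 144 143 144 143 144 142 144 144 143  46
```

```bash
python3 -c "
from cell import order
print(order.job_done())"
```

```text
the job is handed in; nothing more can be done
None
```

The stub cylinder now lies on the case with its stub pointing up, within a few millimetres of the predicted spot, and the job is handed in. It took two pushes because the first stopped just short of balance and the cylinder rocked back upright. Piston, socket and bore gauge look unmoved; the final picture could not confirm the plain cylinder (view probably blocked by the arm), and I didn't check the wrench or carton.

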